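# Lock the pivot cap into a snowshoe binding and hold it seated

### The job

Slide the amber binding base along its jig until it is fully home against the end stop. Then take the red-winged pivot cap from its rack, push it down through the hole in the base into the slot of the aluminium hinge block, give it a quarter turn clockwise (seen from above) against the spring, and finish still gripping it and pressing its flange flush on the amber base - do not let go. Leave the other loose things on the bench where they are.

Things in the scene. Friction and masses are not known exactly. Their poses are not given: they have to be found in the camera images.
- jig: fixed jig, 102 mm wide (its x), 253 mm long (its y, -43 to +210 mm), z up. Wooden bed, top 40 mm above the bench; a 70 mm square cast aluminium hinge block let into its -y end, top also at 40 mm. Origin: on the socket's vertical axis, at bench height. Guide rails 12 mm high stand on both long sides (inner faces at x = +-41 mm), an end stop 12 mm high at y = -35 to -43 mm.
- slot (a point): centre of the keyed slot in the hinge block's top, 40 mm above the bench, axes as the jig's. Slot 34 mm long along the jig's x, 13 mm wide along its y; the top plate is 6 mm thick, under it a cavity 36 mm across where the lugs can turn. Stops inside let the cap turn only clockwise seen from above, and only a quarter turn.
- binding (a joint): how far (m) the amber binding base stands from home along the jig's +y: 0 = fully home against the end stop, with its hole over the socket; it starts 0.05 to 0.085 and slides towards the jig's -y to get home, with about 2 N friction, and stays where left
- binding_tab (a point): grip point in the tab of the amber binding base, 66.5 mm above the bench, axes as the jig's. Tab 44 mm wide along x, 12 mm thick along y, top 82.5 mm above the bench. It stands on a plate 80 mm wide, 124 mm long, 8 mm thick, top 48.5 mm above the bench; the plate's 36 mm round through-hole is centred 74 mm towards the jig's -y from the tab.
- rack: fixed wooden rack block 90 x 90 x 36 mm with a round 37 mm hole in the middle, in which the pivot cap hangs by its flange; origin at the centre of its underside
- cap: loose pivot cap, about 80 g, z up, hanging upright in the rack. Origin: centre of the underside of its steel flange (diameter 48 mm, 5 mm thick). On the flange a red wing grip 38 mm long along the cap's x, 12 mm thick along its y, top 33 mm above the origin. Pressed flush on the base its origin is 48.5 mm above the bench. Let go when locked, the spring lifts it 4 mm; unlocked, about 10 mm.
- cap_lugs (a point): underside of the cap's foot, 25.5 mm below its origin, axes as the cap's: a 9 mm shank with a brass cross bar (two lugs) 30 mm along x, 9 mm along y, 7 mm thick. It enters the slot with the cap's x along the jig's x, either way round; locked = cap's x along the jig's y. It is free to turn when the flange is 0 to 4 mm above flush (lugs under the top plate).
- plunger (a joint): spring plunger inside the hinge block, how far (m) it is pressed down: 0 at rest (its top 33 mm above the bench), 0.010 with the cap flush; about 3 N at rest, 10 N with the cap flush (0.7 N per mm)
- nut_a: zinc wing nut, 38 mm over its wings, 17 mm high, loose on the bench on the robot's side of the rack; bystander; origin at its underside
- nut_b: zinc wing nut, 38 mm over its wings, 17 mm high, loose on the bench beyond the jig; bystander; origin at its underside
- nut_c: zinc wing nut, 38 mm over its wings, 17 mm high, loose on the bench beyond the jig; bystander; origin at its underside
- punch: round steel punch, 12 mm thick, 135 mm long along its x, lying on the bench to the robot's right; bystander; origin at the underside, near mid-length
- funnel: tin funnel of diameter 100 mm set in a wooden holder 100 x 100 mm, 130 mm high in all, at the far edge of the bench, left of centre; bystander; origin at the centre of its underside
- jar: green glass jar with black cap, diameter 64 mm, 85 mm high, on the left; bystander; origin at the centre of its underside

How it is judged:
On the way, in this order (a step that is already met when the one before it is completed fails the run):
1. the amber binding base is fully home against the end stop (within 3 mm) (value of joint binding below 0.003 m), for 0.2 s.
2. the cap is pushed through the base into the slot, not yet turned, with the spring pressed more than 6.5 mm (value of joint binding below 0.003 m and horizontal distance between cap and jig below 0.0045 m and value of joint plunger above 0.0065 m and angle between the x axis of cap and the x axis of jig, either way round below 0.35 rad), for 0.1 s.
At the end, for the whole second after the job is handed in: base home within 3 mm; cap centred within 4.5 mm, upright within 0.1 rad, within 0.3 rad of the full quarter turn, flange flush within 1.7 mm, spring pressed over 8.2 mm, fingers still on it with over 2 N, through the last second (value of joint binding below 0.003 m and horizontal distance between cap and jig below 0.0045 m and z of cap in the frame of jig below 0.0502 m and angle between cap's own z axis and vertical below 0.1 rad and angle between the x axis of cap and the y axis of jig, either way round below 0.3 rad and value of joint plunger above 0.0082 m and contact force between the fingers and cap above 2 N); the arm keeps its last pose, push and grip.
It fails at once if a wing nut, the punch, the funnel or the jar is moved more than 20 mm (distance of any of nut_a, nut_b, nut_c, punch, funnel, jar from where it was at the start of the episode above 0.02 m).
It also fails if it takes over 64 s, if anything falls off the work surface, if the arm or the gripper's body presses on something with over 40 N, if the wrist force passes 120 N, or if a joint passes its speed limit or range.

### The arm

A 7-joint arm with a two-finger parallel gripper is mounted at the origin on the work surface. World frame = base frame: x ahead of the robot, y to its left, z up, the work surface at z = 0. Lengths are in m, angles in rad, forces in N, time in s.
With the tool pointing down it reaches from about 0.35 to 0.9 m from the base axis. Payload 7.2 kg.
Tool frame: the origin (TCP) lies midway between the tips of the shut fingers; the grasp point (between the pads) lies 19 mm behind it; z points along the fingers, y is the line along which they close (so a half turn about z gives the same grasp; the last joint's range is limited). The gripper opens to 85 mm and grips with 20 to 120 N. Pads are 22 mm wide; open, the fingers measure 114 mm over their backs; the gripper's body (76 mm by 85 mm) begins 54 mm behind the grasp point. The pads swing forward as they close: fully open they stand 13 mm farther back than shut.
Start: joints at [1.179, 0.411, -0.013, 1.596, 0.006, 1.134, -0.082], TCP at [0.199, -0.593, 0.231] pointing down, gripper open.
Joint ranges: [-2.95, 2.95], [-0.29, 1.99], [-1.47, 1.44], [0.14, 2.54], [-1.03, 4.17], [0.13, 1.85], [-2.86, 2.86]. Speed limits (rad/s): [2.39, 2.39, 3.01, 3.01, 3.14, 3.14, 3.14].

### API

Orientations are given as a unit quaternion [x, y, z, w].
In Python, from workcell import manip gives the robot as it stands.
- The arm moves only by the tool pendant, called after ">>>" as a command line: name --argument value ..., lists and objects as JSON in quotes. Schema: {"type":"object","properties":{"offsets":{"type":"array","items":{"type":"object","properties":{"tx":{"type":"number"},"ty":{"type":"number"},"tz":{"type":"number"},"rx":{"type":"number"},"ry":{"type":"number"},"rz":{"type":"number"}},"additionalProperties":false},"minItems":1,"maxItems":10},"jaw":{"type":"number"},"squeeze":{"type":"number"},"only":{"type":"string"},"quiet":{"type":"boolean"},"lines":{"type":"string"}},"required":["offsets"],"additionalProperties":false}. offsets is a list of rows, 1 to 10 of them, each an object with the fields tx, ty, tz (the shift in parts of the range, where 1.0 means 0.25 m), rx, ry, rz (a rotation vector in a scale on which 1.0 is pi rad); a field left out counts as zero; each row shifts and turns the commanded pose from where the row before left it, along the tool's axes as they then stand; what a row does not reach is not made up. A row lasts 1/10 s, in which the tool goes at most 0.05 m and 0.15 rad, less where a joint would pass 70% of its speed; a pose out of reach is approached as far as the arm can. jaw is the finger opening in m, set as the call begins (left out keeps the last). The fingers move at their own pace and stop on an object; squeeze is the grip in N (left out, the last holds). Time passes only in rows, so rows that do not move let the fingers close. The tool returns the time, the measured TCP pose, the force, the opening and the grip force at its end. only (a regular expression) keeps the lines of the reply that match it, lines (a string "A,B") keeps lines A to B, and quiet returns only ok. A shift or turn number past 1, either way, is cut back to 1. Input that does not fit is refused with a message, and nothing moves.
- manip.state(): the state, without advancing time (a new reading comes with each control period).
- manip.grab_frame(name): name is "side" or "top" or "wrist"; returns a dict with "image" (420x560x3 uint8, red, green, blue), "vfov" (degrees; the focal length in pixels is half the picture's height over the tangent of half this angle, whatever the lens; pixels are square), "cx", "cy" (the principal point, pixels), "position" and "orientation" of the camera in the world; the wrist camera has in their place "hand_eye" (4x4, takes a point from camera to tool coordinates, whose origin is the TCP and whose axes are the flange's). Camera axes: x right, y up, looking along -z (the intrinsics and any distortion apply to the point x, -y, -z); pixel columns grow to the right and rows downward; lengths in m; the calibration is good to about 2 mm. A picture is of the moment at which its call begins: read the wrist's pose just before it. There is no depth.
- manip.close_job(): hands the job in; it is judged then, once.
The state is a dict: "clock": time; "joint_positions": joint angles; "qvel": joint speeds; "joint_torque": joint torques, N m; "tool_pos": TCP position; "ee_rot": TCP orientation; "ft_force": force on the tool from outside, world axes, zero at the start; "moment": the same for the moment, N m; "opening": finger opening in m; "finger_force": force on a finger pad.
Only numpy, scipy, OpenCV 4.12 (cv2) and the standard library are available. Lean on these libraries where they do the work, as an engineer would, in place of code of your own. Each camera call takes 0.05 s, during which the arm holds its last target. There are 200 camera calls.

## Working session

There is one attempt and no reset: what is moved stays moved. The work goes in short steps, Python scripts to look and compute and a tool call to move; the robot and the scene stay as the last step left them, time stands still between calls to the robot, and variables do not carry over. Pictures are saved under pics/ and viewed, at most 10 in all, crops included, and the job is handed in when it is done.

```bash
ls; mkdir -p pics; python3 - <<'E'
from workcell import manip
import cv2
print(manip.state())
for n in("side","top"):
    f=manip.grab_frame(n); cv2.imwrite(f"pics/{n}0.png",f.pop("image")[:,:,::-1]); print(n,f)
E
```

```text
pics
workcell.py
{'clock': 0.0, 'joint_positions': array([ 1.1788168 ,  0.41189798, -0.01268723,  1.59707389,  0.00559499,
        1.1343092 , -0.08219603]), 'qvel': array([ 0.00088767, -0.00204818,  0.00045231, -0.00238163, -0.00030325,
        0.00244502,  0.00076975]), 'joint_torque': array([ 8.24041763e-04, -6.00634646e+01,  6.82303961e-01, -2.99410182e+01,
        1.38064910e-02,  1.07755826e-02, -2.79428939e-06]), 'tool_pos': array([ 0.19862785, -0.59205477,  0.2304422 ]), 'ee_rot': array([ 9.86923795e-01,  1.61185422e-01, -1.93556383e-04, -8.03460758e-04]), 'ft_force': array([-0.67443101, -0.56179389, -0.18766322]), 'moment': array([0.02360531, 0.04034794, 0.00211563]), 'finger_force': 0.0, 'opening': 0.08534663983629566}
side {'vfov': 53.19201280540058, 'cx': 288.56331998472643, 'cy': 204.636852239657, 'position': array([0.35041025, 0.9634309 , 0.80584803]), 'orientation': array([-0.04715831,  0.43896723,  0.89456228, -0.06958585])}
top {'vfov': 46.02430915369113, 'cx': 269.23586704991084, 'cy': 214.09879199826912, 'position': array([ 0.44850644, -0.01096097,  1.35441013]), 'orientation': array([ 0.02174938, -0.01234361, -0.70100821,  0.71271459])}
```

View pics/top0.png

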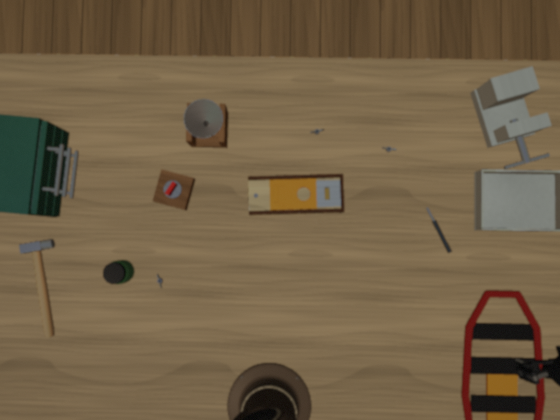

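View pics/side0.png

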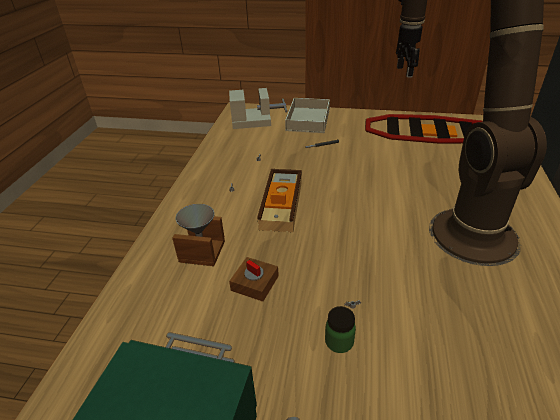

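The top picture shows the jig at about (296,194) with its hinge block to the right (jig +y = world +y), and the rack with the red cap at about (173,189). The side picture shows the tab on the base at about (281,197). I'll enlarge both next.

```bash
cat > h.py <<'E'
import numpy as np, cv2
from scipy.spatial.transform import Rotation as R
def ray(f,u,v,pose=None):
    im_h=420; fl=im_h/2/np.tan(np.radians(f["vfov"])/2)
    d=np.array([(u-f["cx"])/fl,-(v-f["cy"])/fl,-1.])
    if pose is None: return f["position"],R.from_quat(f["orientation"]).as_matrix()@d
    p,q=pose; M=R.from_quat(q).as_matrix(); H=np.array(f["hand_eye"])
    return M@H[:3,3]+p, M@H[:3,:3]@d
def at_z(f,u,v,z,pose=None):
    o,d=ray(f,u,v,pose); return o+d*(z-o[2])/d[2]
E
python3 - <<'E'
import cv2,numpy as np
a=cv2.imread('pics/top0.png');s=cv2.imread('pics/side0.png')
c=lambda i,u,v,w,h,k:cv2.resize(i[v:v+h,u:u+w],None,fx=k,fy=k,interpolation=cv2.INTER_CUBIC)
o=np.zeros((590,800,3),np.uint8)
o[:300,:660]=c(a,240,168,110,50,6)   # top jig
o[300:588,:288]=c(a,150,166,48,48,6)
o[300:580,290:690]=c(s,220,160,100,70,4) 
cv2.imwrite('pics/c1.png',o)
E
```

```text
(no output)
```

View pics/c1.png

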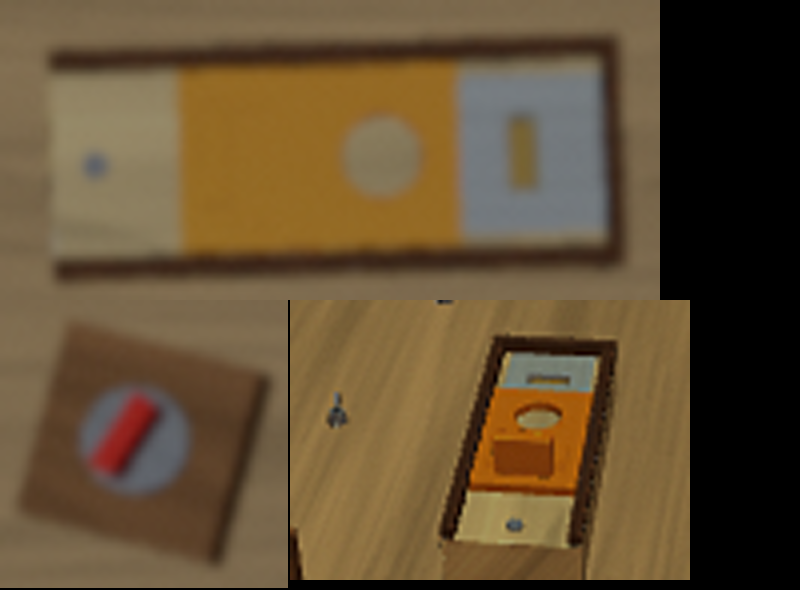

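Enlarged crops: the slot is at (327.2,193.3), the hole at (303.7,194.0), the tab sits left of the hole, and the wing runs from about (166.3,194.3) to (175.3,182.7).

```bash
python3 - <<'E'
import sys; sys.path.insert(0,'.')
from h import *
from workcell import manip
f=manip.grab_frame("top")
def P(u,v,z): return at_z(f,u,v,z)
J=lambda x,y,z:P(240+x/6,168+y/6,z); K=lambda x,y,z:P(150+x/6,166+(y-300)/6,z)
sl=J(523,152,.04);ho=J(382,156,.0485)
print('slot',sl,'hole',ho)
c=[J(50,50,.052),J(55,275,.052),J(618,40,.052),J(622,262,.052)]
print(c); d=(c[0]-c[2]+c[1]-c[3]); print('jig y dir',np.degrees(np.arctan2(d[1],d[0])))
print('binding',np.linalg.norm((ho-sl)[:2]), 'dir',np.degrees(np.arctan2(*(ho-sl)[[1,0]])))
r=[K(68,322,.036),K(268,378,.036),K(215,562,.036),K(20,510,.036)]; print('rack',np.mean(r,0))
print('flange',K(135,440,.041)); a,b=K(98,468,.069),K(153,402,.069); print('wing',(a+b)/2,np.degrees(np.arctan2(*(b-a)[[1,0]])))
E
```

```text
slot [ 0.5696571  -0.14627013  0.04      ] hole [ 0.56612761 -0.08329921  0.0485    ]
[array([0.61044586, 0.06395005, 0.052     ]), array([0.51105575, 0.05986892, 0.052     ]), array([ 0.61868986, -0.18625461,  0.052     ]), array([ 0.52080966, -0.18895405,  0.052     ])]
jig y dir 92.0655326558645
binding 0.06306976232202474 dir 93.20804423976772
rack [0.57306198 0.2642962  0.036     ]
flange [0.57380745 0.26672407 0.041     ]
wing [0.57326502 0.26500977 0.069     ] -38.512698720646384
```

Units first: shifts go in shares of 0.25 m and turns go in shares of pi rad. So -0.0356 m is -0.1424, 0.0241 m is 0.0964, 0.144 rad is 0.0458.

```bash
cat >> h.py <<'E'
def go(x,y,z,yawdeg=None):
    "distances left to a target, in tool axes (after turning to yaw of tool x)"
    from workcell import manip
    s=manip.state(); M=R.from_quat(s["ee_rot"]).as_matrix(); y0=np.degrees(np.arctan2(M[1,0],M[0,0]))
    yw=y0 if yawdeg is None else yawdeg
    a=np.radians(yw); T=np.array([[np.cos(a),np.sin(a),0],[np.sin(a),-np.cos(a),0],[0,0,-1]])
    d=np.array([x,y,z])-s["tool_pos"]
    print("t",round(s["clock"],2),"rz",round(-np.radians((yw-y0+180)%360-180),3),"d after turn",(T.T@d).round(4),"d now",(M.T@d).round(4),"tilt",np.degrees(np.arccos(-M[2,2])).round(2),"F",s["ft_force"].round(1),"grip",round(float(s["finger_force"]),1),round(float(s["opening"]),4))
E
```

>>> pendant --offsets '[{"rz":0.0458}, {"rz":0.0458}, {"tx":0.0964, "ty":-0.1424}, {"tx":0.0964, "ty":-0.1424}, {"tx":0.0964, "ty":-0.1424}, {"tx":0.0964, "ty":-0.1424}, {"tx":0.0964, "ty":-0.1424}, {"tx":0.0964, "ty":-0.1424}, {"tx":0.0964, "ty":-0.1424}, {"tx":0.0964, "ty":-0.1424}]' --jaw 0.06

```text
clock: 1.15
tool_pos: [0.3818, -0.2994, 0.2313]
ee_rot: [1.0, 0.018, -0.0, 0.0]
ft_force: [0.5, 0.3, -0.1]
opening: 0.0604
finger_force: 0.0
```

```bash
python3 -c "
from h import *
go(.5635,-.0093,.2,2.07)"
```

```text
t 1.15 rz -0.0 d after turn [ 0.192  -0.2833  0.0313] d now [ 0.1919 -0.2834  0.0312] tilt 0.01 F [ 0.5  0.3 -0.1] grip 0.0 0.0604
```

In the tool's units: -0.0354 m is -0.1416, 0.024 m is 0.096.

>>> pendant --offsets '[{"tx":0.096, "ty":-0.1416, "tz":0.016}, {"tx":0.096, "ty":-0.1416, "tz":0.016}, {"tx":0.096, "ty":-0.1416, "tz":0.016}, {"tx":0.096, "ty":-0.1416, "tz":0.016}, {"tx":0.096, "ty":-0.1416, "tz":0.016}, {"tx":0.096, "ty":-0.1416, "tz":0.016}, {"tx":0.096, "ty":-0.1416, "tz":0.016}, {"tx":0.096, "ty":-0.1416, "tz":0.012}, {}]' --jaw 0.06

```text
clock: 2.05
tool_pos: [0.5648, -0.0042, 0.1996]
ee_rot: [1.0, 0.022, 0.0, -0.002]
ft_force: [-0.6, 0.1, 0.1]
opening: 0.0599
finger_force: 0.0
```

```bash
python3 - <<'E'
from h import *
from workcell import manip
go(.5635,-.0093,.2,2.07)
s=manip.state(); f=manip.grab_frame("wrist"); im=f.pop("image"); cv2.imwrite("pics/w1.png",im[:,:,::-1]); print(f)
# reproject expected points
for n,p in dict(tabtop=(.5635,-.0093,.0825),hole=(.5661,-.0833,.0485),slot=(.5697,-.1463,.04)).items():
    H=f["hand_eye"]; M=R.from_quat(s["ee_rot"]).as_matrix(); fl=210/np.tan(np.radians(f["vfov"])/2)
    q=H[:3,:3].T@(M.T@(np.array(p)-s["tool_pos"])-H[:3,3]); print(n,f["cx"]+fl*q[0]/-q[2],f["cy"]+fl*q[1]/q[2])
E
```

```text
t 2.05 rz 0.008 d after turn [-0.0015  0.0051 -0.0004] d now [-0.0015  0.0051 -0.0004] tilt 0.22 F [-0.6  0.1  0.1] grip 0.0 0.0599
{'vfov': 60.485363179770424, 'cx': 276.18628808992344, 'cy': 207.6009003215905, 'hand_eye': array([[ 7.80056958e-04,  9.61676931e-01,  2.74184012e-01,
         6.97334624e-02],
       [ 9.99999678e-01, -6.98830876e-04, -3.93922222e-04,
         9.80388384e-04],
       [-1.87217660e-04,  2.74184231e-01, -9.61677167e-01,
        -1.43542566e-01],
       [ 0.00000000e+00,  0.00000000e+00,  0.00000000e+00,
         1.00000000e+00]])}
tabtop 282.0864062979774 203.7430294801769
hole 369.6548237008306 193.98336134227165
slot 440.53210870224325 190.8193152039855
```

View pics/w1.png

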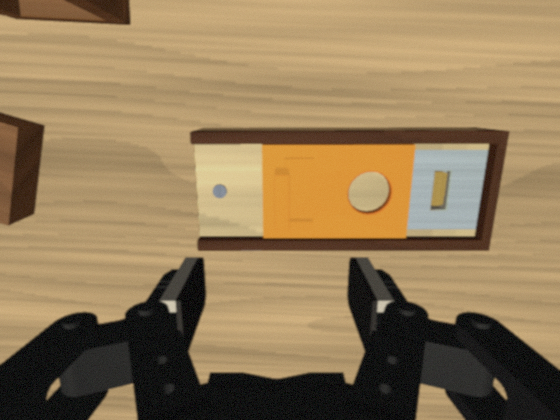

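The wrist picture shows the hole at about (368,191), the slot at (440,190) and the tab top at about (282,195), all within 2–3 px of my predictions except the tab's row. I'll descend on the tab.

In the tool's units: 0.04 m is 0.16, -0.0015 m is -0.006, 0.008 rad is 0.0025.

```bash
python3 - <<'E'
from h import *
from workcell import manip
s=manip.state();pose=(s["tool_pos"],s["ee_rot"]); f=manip.grab_frame("wrist")
print(at_z(f,368.5,191.5,.0485,pose),at_z(f,440,190,.04,pose))
E
```

```text
[ 0.56657977 -0.08588558  0.0485    ] [ 0.56858091 -0.14962788  0.04      ]
```

>>> pendant --offsets '[{"tx":-0.006, "ty":0.02, "tz":0.12, "rz":0.0025}, {"tz":0.16}, {"tz":0.16}, {"tz":0.1}, {"tz":0.048}, {}]'

```text
clock: 2.75
tool_pos: [0.5605, -0.0174, 0.0521]
ee_rot: [1.0, 0.013, -0.001, 0.0]
ft_force: [0.1, -0.1, 0.0]
opening: 0.06
finger_force: 0.0
```

```bash
python3 -c "
from h import *
go(.5635,-.0093,.053,2.07)"
```

```text
t 2.75 rz -0.01 d after turn [ 0.0033 -0.008  -0.0009] d now [ 0.0032 -0.0081 -0.0009] tilt 0.17 F [ 0.1 -0.1  0. ] grip 0.0 0.06
```

>>> pendant --offsets '[{}, {}, {}, {}, {}]' --jaw 0 --squeeze 20

```text
clock: 3.25
tool_pos: [0.5629, -0.0155, 0.0548]
ee_rot: [1.0, 0.015, 0.001, -0.0]
ft_force: [-1.2, 2.3, 7.8]
opening: 0.012
finger_force: 22.6
```

In the tool's units: 0.015 m is 0.06, 0.012 m is 0.048.

>>> pendant --offsets '[{"ty":0.04}, {"ty":0.06}, {"ty":0.06}, {"ty":0.048}, {}, {"ty":0.02}, {}]'

```text
clock: 3.95
tool_pos: [0.5654, -0.0709, 0.0548]
ee_rot: [1.0, 0.015, 0.002, -0.001]
ft_force: [2.4, 7.1, 6.2]
opening: 0.0118
finger_force: 22.5
```

>>> pendant --offsets '[{"ty":0.016}, {}]'

```text
clock: 4.15
tool_pos: [0.5654, -0.0709, 0.0548]
ee_rot: [1.0, 0.016, 0.002, -0.003]
ft_force: [0.5, 17.4, 7.7]
opening: 0.0118
finger_force: 22.4
```

>>> pendant --offsets '[{"ty":0.016}, {}]'

```text
clock: 4.35
tool_pos: [0.5655, -0.071, 0.0549]
ee_rot: [1.0, 0.018, 0.002, -0.005]
ft_force: [0.3, 26.5, 9.8]
opening: 0.0117
finger_force: 23.8
```

>>> pendant --offsets '[{"ty":0.012}, {}]'

```text
clock: 4.55
tool_pos: [0.5655, -0.0711, 0.0549]
ee_rot: [1.0, 0.019, 0.002, -0.006]
ft_force: [0.2, 33.8, 10.6]
opening: 0.0115
finger_force: 25.8
```

Base is home (force rising, no motion). I'll relax, release, lift and look.

In the tool's units: -0.01 m is -0.04.

>>> pendant --offsets '[{"ty":-0.04}, {}]'

```text
clock: 4.75
tool_pos: [0.5655, -0.0709, 0.0548]
ee_rot: [1.0, 0.016, 0.002, -0.001]
ft_force: [1.7, 9.5, 7.1]
opening: 0.0118
finger_force: 21.7
```

>>> pendant --offsets '[{}, {}, {"tz":-0.02}, {"tz":-0.12}, {"tz":-0.16}, {"tz":-0.16}, {"tz":-0.12}, {}, {}, {}]' --jaw 0.06

```text
clock: 5.75
tool_pos: [0.5625, -0.0746, 0.1972]
ee_rot: [1.0, 0.014, -0.001, 0.0]
ft_force: [-0.5, 0.8, 0.4]
opening: 0.0599
finger_force: 0.0
```

```bash
python3 - <<'E'
from h import *
from workcell import manip
s=manip.state();pose=(s["tool_pos"],s["ee_rot"]); f=manip.grab_frame("wrist"); im=f["image"][:,:,::-1]; print(s["tool_pos"],s["qvel"].round(3))
np.savez("w2",pos=pose[0],q=pose[1],he=f["hand_eye"])
cv2.imwrite("pics/w2.png",cv2.resize(im[120:260,180:460],None,fx=2.85,fy=2.85,interpolation=cv2.INTER_CUBIC))
E
```

```text
[ 0.56245868 -0.07457671  0.19724341] [-0.001  0.012  0.     0.003 -0.001 -0.002 -0.001]
```

View pics/w2.png

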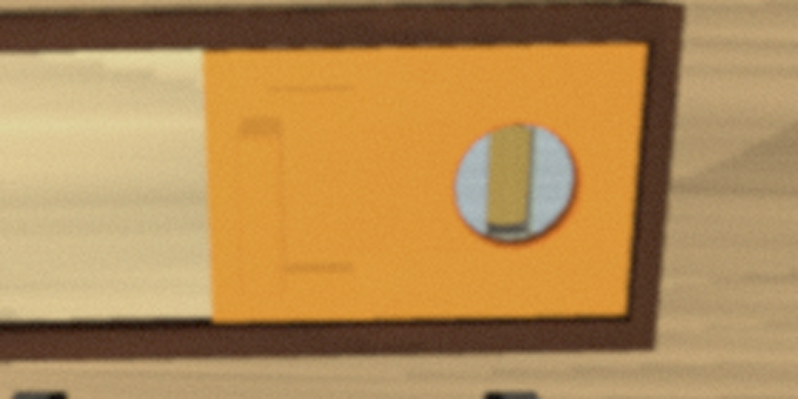

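The crop shows the hole over the slot: hole centre at about crop (516,182), with plate corners at (203,48), (647,42), (628,318) and (213,322). Now computing the poses and taking a look at the rack route.

```bash
python3 - <<'E'
from h import *
from workcell import manip
w=np.load("w2.npz");pose=(w["pos"],w["q"]); f=manip.grab_frame("wrist")
P=lambda x,y,z:at_z(f,180+x/2.85,120+y/2.85,z,pose)
print("hole",P(516,182,.0485))
c=[P(*k,.0485) for k in((203,48),(647,42),(628,318),(213,322))]; print(np.array(c).round(4))
d=c[0]-c[1]+c[3]-c[2]; print(np.degrees(np.arctan2(d[1],d[0])))
e=c[1]; m=(c[1]+c[2])/2; print("from stop edge",m+ d/np.linalg.norm(d)*.035)
go(.5733,.266,.2,141.5)
E
```

```text
hole [ 0.57101761 -0.14574784  0.0485    ]
[[ 0.6068 -0.0545  0.0485]
 [ 0.612  -0.1787  0.0485]
 [ 0.5301 -0.1834  0.0485]
 [ 0.5254 -0.0582  0.0485]]
92.27386473860034
from stop edge [ 0.56965646 -0.14608865  0.0485    ]
t 5.85 rz -2.442 d after turn [ 0.2034  0.273  -0.0031] d now [ 0.0202 -0.3399 -0.003 ] tilt 0.15 F [0.5 1.  0.5] grip 0.0 0.0602
```

In the tool's units: -0.0425 m is -0.17, 0.0025 m is 0.01.

>>> pendant --offsets '[{"tx":0.01, "ty":-0.17}, {"tx":0.01, "ty":-0.17}, {"tx":0.01, "ty":-0.17}, {"tx":0.01, "ty":-0.17}, {"tx":0.01, "ty":-0.17}, {"tx":0.01, "ty":-0.17}, {"tx":0.01, "ty":-0.17}, {"tx":0.01, "ty":-0.17}]' --jaw 0.05

```text
clock: 6.65
tool_pos: [0.5733, 0.2677, 0.197]
ee_rot: [1.0, 0.014, -0.001, 0.0]
ft_force: [0.7, -0.9, 0.1]
opening: 0.0499
finger_force: 0.0
```

>>> pendant --offsets '[{"rz":-0.0462}, {"rz":-0.0462}, {"rz":-0.0462}, {"rz":-0.0462}, {"rz":-0.0462}, {"rz":-0.0462}, {"rz":-0.0462}, {"rz":-0.0462}, {"rz":-0.0462}]'

```text
clock: 7.55
tool_pos: [0.5734, 0.266, 0.197]
ee_rot: [0.784, 0.621, -0.001, -0.0]
ft_force: [-0.5, 0.7, 0.1]
opening: 0.0497
finger_force: 0.0
```

>>> pendant --offsets '[{"rz":-0.0462}, {"rz":-0.0462}, {"rz":-0.0462}, {"rz":-0.0462}, {"rz":-0.0462}, {"rz":-0.0462}, {"rz":-0.0462}, {"rz":-0.0388}, {}, {}]'

```text
clock: 8.55
tool_pos: [0.5737, 0.266, 0.1974]
ee_rot: [0.331, 0.944, -0.0, -0.001]
ft_force: [0.7, -0.7, -0.2]
opening: 0.0503
finger_force: 0.0
```

```bash
python3 - <<'E'
from h import *
from workcell import manip
go(.5733,.266,.2,141.5)
s=manip.state(); print(s["joint_positions"].round(2)); f=manip.grab_frame("wrist"); im=f["image"][:,:,::-1]
np.savez("w3",pos=s["tool_pos"],q=s["ee_rot"])
cv2.imwrite("pics/w3.png",im)
E
```

```text
t 8.55 rz -0.004 d after turn [ 0.0003 -0.0003 -0.0026] d now [ 0.0003 -0.0003 -0.0026] tilt 0.09 F [ 0.7 -0.7 -0.2] grip 0.0 0.0503
[ 0.11  0.63 -0.94  1.57  0.53  1.22 -0.04]
```

View pics/w3.png

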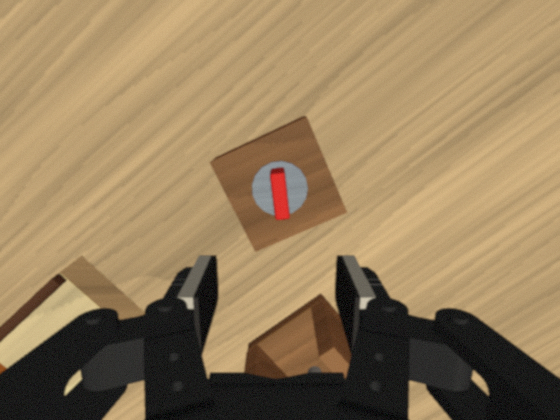

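The wrist view shows the flange centred at about (280,188), with the wing's top face from (277.5,177) to (282.5,219), turned slightly relative to my tool yaw.

```bash
python3 - <<'E'
from h import *
from workcell import manip
w=np.load("w3.npz");pose=(w["pos"],w["q"]); f=manip.grab_frame("wrist"); im=f["image"].astype(int)
r=((im[...,0]>170)&(im[...,1]<70)&(im[...,2]<70)).astype(np.uint8); r[300:]=0
(c,sz,an)=cv2.minAreaRect(cv2.findNonZero(r)); b=cv2.boxPoints((c,sz,an)); print(b)
P=[at_z(f,*p,.069,pose) for p in b]; m=np.mean(P,0); print("wing centre",m)
for i in(0,1): d=P[i+1]-P[i]; print(np.linalg.norm(d),np.degrees(np.arctan2(d[1],d[0])))
print("flange",at_z(f,280,188.5,.041,pose))
E
```

```text
[[269.90784 173.71674]
 [283.42664 172.12628]
 [288.80548 217.8464 ]
 [275.28668 219.43686]]
wing centre [0.57433822 0.26776131 0.069     ]
0.01040363041580899 58.14284005134791
0.03687249882666807 -31.71050925323966
flange [0.57500029 0.26816357 0.041     ]
```

In the tool's units: -0.117 rad is -0.0372.

```bash
python3 -c "
from h import *
go(.5747,.268,.0445,148.2)"
```

```text
t 8.65 rz -0.12 d after turn [0.0002 0.002  0.1534] d now [0.0004 0.0021 0.1534] tilt 0.04 F [ 0.3  0.3 -0.1] grip 0.0 0.0501
```

>>> pendant --offsets '[{"rz":-0.0372}, {}]'

```text
clock: 8.85
tool_pos: [0.5739, 0.2663, 0.1982]
ee_rot: [0.274, 0.962, -0.0, -0.0]
ft_force: [-0.1, 0.0, -0.8]
opening: 0.05
finger_force: 0.0
```

```bash
python3 -c "
from h import *
go(.5747,.268,.0445,148.2)"
```

```text
t 8.85 rz 0.0 d after turn [0.0002 0.0019 0.1537] d now [0.0002 0.0019 0.1537] tilt 0.01 F [-0.1  0.  -0.8] grip 0.0 0.05
```

In the tool's units: 0.04 m is 0.16, 0.02 m is 0.08.

>>> pendant --offsets '[{"ty":0.008, "tz":0.16}, {"tz":0.16}, {"tz":0.16}, {"tz":0.08}, {"tz":0.05}, {}, {}]'

```text
clock: 9.55
tool_pos: [0.5757, 0.2688, 0.0473]
ee_rot: [0.274, 0.962, 0.001, 0.001]
ft_force: [0.1, 0.3, 0.4]
opening: 0.0496
finger_force: 0.0
```

```bash
python3 -c "
from h import *
go(.5747,.268,.0445,148.2)"
```

```text
t 9.55 rz -0.0 d after turn [ 0.0004 -0.0012  0.0028] d now [ 0.0004 -0.0012  0.0028] tilt 0.11 F [0.1 0.3 0.4] grip 0.0 0.0496
```

>>> pendant --offsets '[{}, {}, {}, {}, {}, {}]' --jaw 0 --squeeze 60

```text
clock: 10.15
tool_pos: [0.5756, 0.2683, 0.0471]
ee_rot: [0.274, 0.962, 0.001, 0.001]
ft_force: [-0.6, -1.0, 6.4]
opening: 0.0112
finger_force: 59.6
```

In the tool's units: -0.04 m is -0.16, -0.03 m is -0.12.

>>> pendant --offsets '[{"tz":-0.04}, {"tz":-0.08}, {"tz":-0.12}, {"tz":-0.16}, {"tz":-0.16}, {"tz":-0.04}, {}, {}]'

```text
clock: 10.95
tool_pos: [0.5747, 0.2674, 0.1955]
ee_rot: [0.274, 0.962, -0.0, 0.0]
ft_force: [-0.9, 0.0, -0.4]
opening: 0.011
finger_force: 58.7
```

```bash
python3 - <<'E'
from h import *
from workcell import manip
go(.570,-.1458,.2,182.15)
f=manip.grab_frame("wrist"); cv2.imwrite("pics/w4.png",f["image"][:,:,::-1])
E
```

```text
t 10.95 rz -0.592 d after turn [ 0.0202 -0.4128 -0.0045] d now [-0.2138 -0.3537 -0.0042] tilt 0.05 F [-0.9  0.  -0.4] grip 58.7 0.011
```

View pics/w4.png

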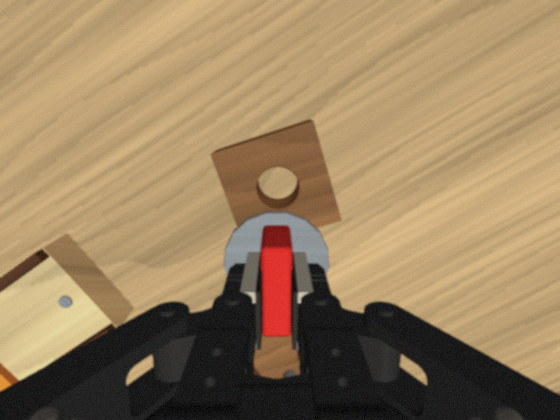

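The cap is held straight, its wing aligned with the tool (wing top face about (277,255)–(277,335)), and the rack is empty.

In the tool's units: -0.045 m is -0.18, -0.04 m is -0.16, -0.148 rad is -0.0471.

>>> pendant --offsets '[{"rz":-0.0471}, {"rz":-0.0471}, {"rz":-0.0471}, {"rz":-0.0471}, {"tx":0.0136, "ty":-0.12}, {"tx":0.0136, "ty":-0.16}, {"tx":0.0136, "ty":-0.18}, {"tx":0.0136, "ty":-0.18}, {"tx":0.0136, "ty":-0.18}, {"ty":-0.18}]'

```text
clock: 12.0
tool_pos: [0.5659, 0.0155, 0.1943]
ee_rot: [-0.019, 1.0, 0.0, -0.001]
ft_force: [1.4, -0.9, -1.2]
opening: 0.0106
finger_force: 58.8
```

>>> pendant --offsets '[{"tx":0.0128, "ty":-0.18}, {"ty":-0.18}, {"ty":-0.16}, {"ty":-0.132}, {}, {}, {}]'

```text
clock: 12.7
tool_pos: [0.5697, -0.144, 0.1951]
ee_rot: [-0.02, 1.0, 0.001, -0.001]
ft_force: [0.2, 0.9, -0.8]
opening: 0.011
finger_force: 58.8
```

```bash
python3 - <<'E'
from h import *
from workcell import manip
go(.570,-.1458,.2,182.15)
s=manip.state(); pose=(s["tool_pos"],s["ee_rot"]); f=manip.grab_frame("wrist"); im=f["image"]
M=R.from_quat(s["ee_rot"]).as_matrix()
for u,v,h in((277,255,.022),(277,335,.022),(277,228,-.006),(225,257,-.006),(328,257,-.006),(277,211,-.006),(277,211,-.011)): print(u,v,(M.T@(at_z(f,u,v,pose[0][2]+h,pose)-pose[0])).round(4))
cv2.imwrite("pics/w5.png",im[:,:,::-1])
E
```

```text
t 12.7 rz 0.002 d after turn [-0.0002 -0.0018 -0.0049] d now [-0.0002 -0.0018 -0.0049] tilt 0.1 F [ 0.2  0.9 -0.8] grip 58.8 0.011
277 255 [ 0.0168 -0.0007 -0.022 ]
277 335 [-0.0169 -0.0006 -0.022 ]
277 228 [ 0.0175 -0.0006  0.006 ]
225 257 [ 0.0037 -0.024   0.006 ]
328 257 [0.0037 0.0223 0.006 ]
277 211 [ 0.0253 -0.0006  0.006 ]
277 211 [ 0.0238 -0.0006  0.011 ]
```

View pics/w5.png

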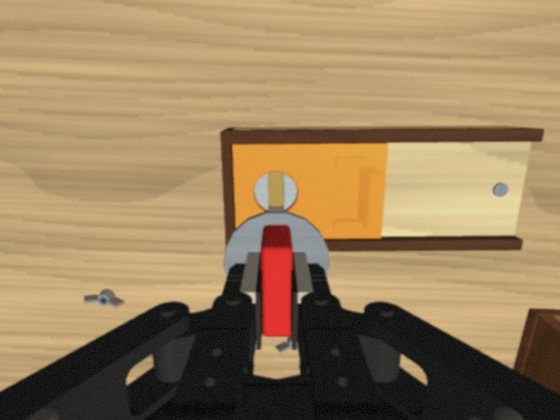

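The cap stands centred in the fingers, with the hole seen at (276,191) directly ahead of it.

```bash
python3 - <<'E'
from h import *
from workcell import manip
s=manip.state(); pose=(s["tool_pos"],s["ee_rot"]); f=manip.grab_frame("wrist")
print(at_z(f,276,191,.0485,pose),pose[0], s["joint_positions"].round(2))
# plate from right (tab side) edge column ~385 and stop edge 234; rails inner 143/238
for p in((234,143),(235,238),(388,143),(382,238)): print(at_z(f,*p,.0485,pose))
go(.570,-.1458,.098,182.15)
E
```

```text
[ 0.56903775 -0.14483648  0.0485    ] [ 0.56987245 -0.1437919   0.19538518] [ 0.95  0.67 -1.17  1.68  0.65  1.24  1.24]
[ 0.53111545 -0.17989673  0.0485    ]
[ 0.61187565 -0.1783679   0.0485    ]
[ 0.52615709 -0.05712215  0.0485    ]
[ 0.60680119 -0.05213184  0.0485    ]
t 12.8 rz 0.002 d after turn [ 0.0001 -0.002   0.0976] d now [ 0.0001 -0.0021  0.0976] tilt 0.04 F [ 0.7  0.8 -0.6] grip 58.8 0.0108
```

In the tool's units: 0.03 m is 0.12, -0.001 m is -0.004.

>>> pendant --offsets '[{"ty":-0.004, "tz":0.12}, {"tz":0.12}, {"tz":0.1}, {"tz":0.06}, {"tz":0.04}, {}, {}]'

```text
clock: 13.5
tool_pos: [0.5708, -0.1461, 0.0866]
ee_rot: [-0.019, 1.0, -0.0, 0.001]
ft_force: [-1.1, 0.4, -0.4]
opening: 0.0112
finger_force: 58.8
```

```bash
python3 -c "
from h import *
go(.570,-.1447,.0735,182.15)"
```

```text
t 13.5 rz 0.0 d after turn [0.0007 0.0014 0.0131] d now [0.0007 0.0014 0.0131] tilt 0.06 F [-1.1  0.4 -0.4] grip 58.8 0.0112
```

In the tool's units: 0.005 m is 0.02, 0.003 m is 0.012.

>>> pendant --offsets '[{"tx":0.0028, "ty":0.0056, "tz":0.02}, {"tz":0.02}, {"tz":0.012}, {}, {}]'

```text
clock: 14.0
tool_pos: [0.5694, -0.1451, 0.0728]
ee_rot: [-0.019, 1.0, 0.0, -0.0]
ft_force: [0.1, -0.1, -1.0]
opening: 0.0108
finger_force: 58.8
```

```bash
python3 -c "
from h import *
go(.570,-.1447,.0695,182.15)"
```

```text
t 14.0 rz -0.0 d after turn [-0.0006  0.0004  0.0033] d now [-0.0006  0.0004  0.0033] tilt 0.0 F [ 0.1 -0.1 -1. ] grip 58.8 0.0108
```

Foot is in the slot without contact. Now pressing down.

In the tool's units: 0.004 m is 0.016, 0.003 m is 0.012.

>>> pendant --offsets '[{"tz":0.016}, {"tz":0.016}, {"tz":0.016}, {"tz":0.012}, {}, {}]'

```text
clock: 14.6
tool_pos: [0.5699, -0.1451, 0.0595]
ee_rot: [-0.019, 1.0, -0.001, 0.001]
ft_force: [-5.2, 0.1, 17.9]
opening: 0.0108
finger_force: 61.3
```

>>> pendant --offsets '[{"tz":0.012}, {}, {}]'

```text
clock: 14.9
tool_pos: [0.57, -0.1451, 0.0592]
ee_rot: [-0.019, 1.0, -0.002, 0.001]
ft_force: [-15.0, -2.6, 43.7]
opening: 0.0106
finger_force: 65.1
```

>>> pendant --offsets '[{"tz":0.012}, {}, {}]'

```text
clock: 15.2
tool_pos: [0.5704, -0.145, 0.0587]
ee_rot: [-0.019, 1.0, -0.003, 0.001]
ft_force: [-23.5, -2.4, 65.8]
opening: 0.0107
finger_force: 69.1
```

In the tool's units: -0.003 m is -0.012.

>>> pendant --offsets '[{"tz":-0.012}, {"tz":-0.012}, {}]'

```text
clock: 15.5
tool_pos: [0.5703, -0.145, 0.0594]
ee_rot: [-0.019, 1.0, -0.0, 0.001]
ft_force: [-0.6, 0.4, 9.1]
opening: 0.0108
finger_force: 60.7
```

>>> pendant --offsets '[{"rz":0.0455}, {"rz":0.0455}, {"rz":0.0455}, {}]'

```text
clock: 15.9
tool_pos: [0.5711, -0.1447, 0.0593]
ee_rot: [0.197, 0.98, 0.0, 0.002]
ft_force: [-0.5, 1.3, 9.0]
opening: 0.0104
finger_force: 60.7
```

```bash
python3 -c "
from h import *
go(.570,-.1447,.0595,92.15)"
```

```text
t 15.9 rz 1.138 d after turn [ 0.     -0.0011 -0.0002] d now [ 0.001  -0.0004 -0.0002] tilt 0.21 F [-0.5  1.3  9. ] grip 60.7 0.0104
```

In the tool's units: 0.1428 rad is 0.0455.

>>> pendant --offsets '[{"rz":0.0455}, {"rz":0.0455}, {"rz":0.0455}, {"rz":0.0455}, {"rz":0.0455}, {"rz":0.0455}, {"rz":0.0455}, {"rz":0.0455}, {}, {}]'

```text
clock: 16.9
tool_pos: [0.5712, -0.1451, 0.0593]
ee_rot: [0.694, 0.72, 0.001, 0.002]
ft_force: [0.8, -0.1, 10.4]
opening: 0.011
finger_force: 60.9
```

```bash
python3 - <<'E'
from h import *
from workcell import manip
go(.570,-.1447,.0595,92.15)
print(manip.state()["moment"])
f=manip.grab_frame("wrist"); cv2.imwrite("pics/w6.png",f["image"][:,:,::-1])
E
```

```text
t 16.9 rz -0.0 d after turn [ 0.0004 -0.0012 -0.0002] d now [ 0.0004 -0.0012 -0.0002] tilt 0.22 F [ 0.8 -0.1 10.4] grip 60.9 0.011
[-0.12308305 -0.13180952 -0.07974906]
```

View pics/w6.png

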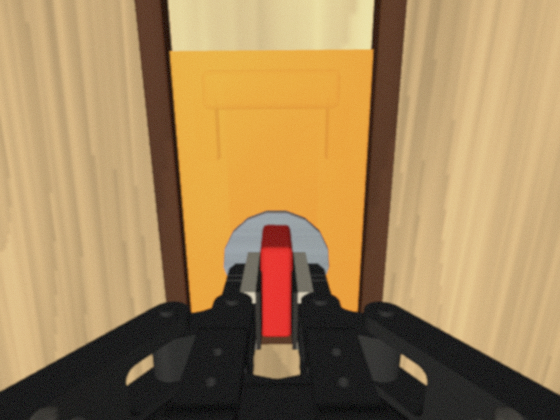

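The flange sits on the base with the wing along the jig's length and unslipped in the fingers. I'll add a little press, then hand in.

In the tool's units: 0.0015 m is 0.006.

>>> pendant --offsets '[{"tz":0.006}, {}, {}, {}]'

```text
clock: 17.35
tool_pos: [0.5713, -0.145, 0.0591]
ee_rot: [0.694, 0.72, 0.001, 0.002]
ft_force: [-3.5, 0.4, 23.0]
opening: 0.0104
finger_force: 62.8
```

```bash
python3 -c "
from h import *
from workcell import manip
go(.570,-.1447,.0595,92.15)
s=manip.state()
if 12<s['ft_force'][2]<35: print(manip.close_job())"
```

```text
t 17.35 rz -0.0 d after turn [ 0.0003 -0.0013 -0.0004] d now [ 0.0003 -0.0013 -0.0004] tilt 0.24 F [-3.5  0.4 23. ] grip 62.8 0.0104
the job is handed in; nothing more can be done
None
```

The job is handed in at about 17.4 s, with the amber base home against the end stop and the cap through it, turned the quarter turn clockwise, still gripped at about 63 N and pressed down at about 23 N; the interface gave no verdict.

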